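# Make up two block-printing kits

## Robot

A 6-joint arm with a two-finger parallel gripper is mounted at the origin on the work surface. World frame = base frame: x ahead of the robot, y to its left, z up, the work surface at z = 0. Lengths are in m, angles in degrees, forces in N, time in s.
With the tool pointing down it reaches from about 0.275 to 0.85 m from the base axis. Payload 19 kg.
Tool frame: the origin (TCP) lies at the very end of the fingers, on their centre line; the grasp point (between the pads) lies 19 mm behind it (manip.grip_point_offset is the distance from the TCP to the grasp point, in m); z points along the fingers, y is the line along which they close (so a half turn about z gives the same grasp; the last joint's range is limited). The gripper opens to 85 mm and grips with 20 to 120 N. Pads are 22 mm wide; open, the fingers measure 114 mm over their backs; the gripper's body (76 mm by 85 mm) begins 54 mm behind the grasp point. The pads swing forward as they close: fully open they stand 13 mm farther back than shut.
Start: joints at [-71.562, 8.623, 82.357, -0, 89.026, -7.678], TCP at [0.253, -0.516, 0.231] pointing down, gripper open.
Joint ranges: [-160.23, 160.23], [-39.13, 120.54], [6.94, 153.29], [-79.49, 259.48], [9.18, 160.14], [-161.06, 161.06]. Speed limits (degrees/s): [108.29, 108.29, 127.2, 172.46, 172.46, 172.46].

## Interface

Orientations are given as [roll, pitch, yaw] about the fixed x, y, z axes, in that order (R = Rz(yaw) Ry(pitch) Rx(roll)).
In Python, from plant import manip, viewer gives the robot as it stands. The module is installed in compiled form; this text tells all that it offers.
- The arm moves only by the tool jog_arm, never from a script. Its arguments are lists of equal length, an entry for each row: "grip": the finger opening in mm, from 0 to 85.4; "delta_pos": the shift along the world's x, y, z as a fraction of full scale, a list of three; "yaw": the turn about the world's z as a fraction of full scale. A call has 1 to 12 rows; each row shifts and turns the commanded pose from where the row before left it; what a row does not reach is not made up. Full scale, the value 1, is 3 cm for a shift and 0.1 rad for a turn. A row lasts 1/12 s, in which the tool goes at most 41.7 mm and 7.16 degrees, less where a joint would pass 70% of its speed; a pose out of reach is approached as far as the arm can. A call with a number of a shift or a turn outside -1 to 1 is refused whole. A call with a gripper value outside its range is refused whole. The fingers move at their own pace and stop on an object; "squeeze" is the grip in N (left out, the last holds). Time passes only in rows, so rows that do not move let the fingers close. It gives the time, the measured TCP pose, the force, the opening and the grip force at its end, in the units of the state.
- manip.get_state(): the state, without advancing time (a new reading comes with each control period).
- viewer.snapshot(name): name is "scene" or "top" or "wrist"; returns a dict with "img" (480x640x3 uint8, red, green, blue), "depth" (480x640 float32, m along the optical axis (not along the pixel's ray), 0 where there is no reading), "intrinsics" (3x3 intrinsics, pixels), "position" and "orientation" of the camera in the world. Camera axes: x right, y down, z forward; pixel columns grow to the right and rows downward; lengths in m; the calibration is good to about 2 mm. A picture is of the moment at which its call begins.
- manip.finish_job(): hands the job in; it is judged then, once.
The state is a dict: "clock": time; "joint_pos": joint angles; "qd": joint speeds; "joint_torque": joint torques, N m; "tcp_pos": TCP position; "tcp_rot": TCP orientation; "wrist_force": force on the tool from outside, world axes, zero at the start; "torque": the same for the moment, N m; "opening": finger opening in m; "grasp_force": force on a finger pad.
Only numpy, scipy, OpenCV 4.12 (cv2) and the standard library are available. Lean on these libraries where they do the work, as an engineer would, in place of code of your own. Each camera call takes 0.05 s, during which the arm holds its last target. There are 200 camera calls.

## Task

Make up the two block-printing kits from the stock on the table: the big three-well steel tray gets the slim bottle, the square block and the ink roller, and the small two-well tray gets the squat bottle and the round block. Stand each bottle upright in its tray's round well, set each block knob up in the square well, lay the roller level in the long well, all right down on the well floors. Set things down rather than drop them, keep the bottles upright all the while, and leave the triangular block, the white jar and the brush where they are.

Things in the scene. Friction and masses are not known exactly. Their poses are not given: they have to be found in the camera images.
- slim_bottle_mid (a point): slim amber squeeze bottle with white cap and spout: body 44 mm in diameter and straight to 84 mm up, cap and thin spout above it to 110 mm; stands upright, loose, about 130 g. This point: its middle, 55 mm above the underside, z up the bottle. Gripping the body about 68 mm up leaves more room for the spout under the gripper
- squat_bottle_mid (a point): squat amber squeeze bottle with white cap and spout: body 54 mm in diameter and straight to 50 mm up, spout tip 76 mm up; stands upright, loose, about 120 g. This point: its middle, 38 mm above the underside, z up the bottle
- square_block_mid (a point): wooden hand-printing block: a square body 50 x 50 mm, 18 mm thick (dark rubber printing face underneath), with an upright round light-wood knob 22 mm in diameter in its middle from 18 mm up to 58 mm above the face; stands knob up. Loose, about 90 g. This point: middle of the knob, 42 mm above the underside, z up, x and y square to the block's sides
- round_block_mid (a point): wooden hand-printing block: a round body 56 mm in diameter, 18 mm thick (dark rubber printing face underneath), with an upright round light-wood knob 22 mm in diameter in its middle from 18 mm up to 58 mm above the face; stands knob up. Loose, about 90 g. This point: middle of the knob, 42 mm above the underside, z up
- roller_mid (a point): ink roller (brayer) lying level: turned light-wood handle, steel yoke and black rubber roller, 150 mm long over all, 64 mm wide at the roller end, 28 mm high. Loose, about 130 g. This point: middle of its length, on the handle, 14 mm above what it lies on; x runs along it towards the rubber roller (the handle, 24 to 28 mm thick, reaches from x = -75 to +20 mm, the yoke and roller from +20 to +74 mm), z up
- big_tray: big pressed stainless-steel tray with three wells, fixed to the table, 198 x 204 mm, 16 mm high. Origin: centre of its underside; z up. Well floors are 2 mm above the table, wells 14 mm deep. Wells (centre x, y in the tray's axes, mm): round, 66 in diameter, at (-48, -55); square, 76 x 76, at (-48, 52); long, 86 (x) by 180 (y), at (44, 0)
- small_tray: small pressed stainless-steel tray with two wells, fixed to the table, 102 (x) by 196 (y) mm, 16 mm high. Origin: centre of its underside; z up. Well floors are 2 mm above the table, wells 14 mm deep. Wells (centre x, y in the tray's axes, mm): round, 78 in diameter, at (0, -47); square, 76 x 76, at (0, 46)
- tri_block_mid (a point): not wanted: wooden hand-printing block: a triangular body reaching 34 mm from its centre to each corner, 18 mm thick (dark rubber printing face underneath), with an upright round light-wood knob 22 mm in diameter in its middle from 18 mm up to 58 mm above the face; stands knob up. Loose, about 90 g. This point: middle of the knob, 42 mm above the underside, z up
- jar_mid (a point): not wanted: white screw-lid jar, 54 mm in diameter, 66 mm high, loose. This point: its middle, 33 mm up
- brush_mid (a point): not wanted: wide flat brush lying beyond the stock, 160 mm long, 46 mm wide, 14 mm high, loose. This point: 7 mm up, x along it towards the bristles
Things that resemble listed ones, but are neither listed nor needed, are in the scene too. Leave any blue look-alike of the part that bears slim_bottle_mid alone. What is shaped like the part that bears square_block_mid but purple is not meant.

How it is judged (in metres and radians):
At the end, for the whole second after the job is handed in: All five in the wells named: resting on the well floor (height within 5 mm), within 15 mm of the well centre in its x and y (roller: 18 mm across, 22 mm along the long well), within 0.12 rad of upright or level, at rest (x of slim_bottle_mid in the frame of big_tray between -0.063 and -0.033 m and y of slim_bottle_mid in the frame of big_tray between -0.07 and -0.04 m and z of slim_bottle_mid in the frame of big_tray between 0.052 and 0.062 m and angle between each of slim_bottle_mid, square_block_mid, roller_mid, squat_bottle_mid, round_block_mid's own z axis and vertical below 0.12 rad and linear speed of each of slim_bottle, square_block, roller, squat_bottle, round_block below 0.02 m/s and angular speed of each of slim_bottle, square_block, roller, squat_bottle, round_block below 0.2 rad/s and x of square_block_mid in the frame of big_tray between -0.063 and -0.033 m and y of square_block_mid in the frame of big_tray between 0.037 and 0.067 m and z of square_block_mid in the frame of big_tray between 0.039 and 0.049 m and x of roller_mid in the frame of big_tray between 0.026 and 0.062 m and y of roller_mid in the frame of big_tray between -0.022 and 0.022 m and z of roller_mid in the frame of big_tray between 0.011 and 0.021 m and x of squat_bottle_mid in the frame of small_tray between -0.015 and 0.015 m and y of squat_bottle_mid in the frame of small_tray between -0.062 and -0.032 m and z of squat_bottle_mid in the frame of small_tray between 0.035 and 0.045 m and x of round_block_mid in the frame of small_tray between -0.015 and 0.015 m and y of round_block_mid in the frame of small_tray between 0.031 and 0.061 m and z of round_block_mid in the frame of small_tray between 0.039 and 0.049 m); the robot touches nothing.
It fails at once if the triangular block, the jar or the brush is moved by more than 20 mm (distance of any of tri_block_mid, jar_mid, brush_mid from where it was at the start of the episode above 0.02 m).
It fails at once if a bottle is tipped by more than 0.5 rad (angle between any of slim_bottle_mid, squat_bottle_mid's own z axis and vertical above 0.5 rad).
It fails at once if a thing is dropped into its tray (falls faster than 0.65 m/s, as from about 2 cm or more, out of the fingers) ((linear speed of slim_bottle above 0.65 m/s and height (world z) of slim_bottle_mid below 0.09 m and horizontal distance between slim_bottle_mid and big_tray below 0.1 m and not (contact force between the fingers and slim_bottle above 0.1 N)) or (linear speed of square_block above 0.65 m/s and height (world z) of square_block_mid below 0.077 m and horizontal distance between square_block_mid and big_tray below 0.1 m and not (contact force between the fingers and square_block above 0.1 N)) or (linear speed of roller above 0.65 m/s and height (world z) of roller_mid below 0.049 m and horizontal distance between roller_mid and big_tray below 0.1 m and not (contact force between the fingers and roller above 0.1 N)) or (linear speed of squat_bottle above 0.65 m/s and height (world z) of squat_bottle_mid below 0.073 m and horizontal distance between squat_bottle_mid and small_tray below 0.1 m and not (contact force between the fingers and squat_bottle above 0.1 N)) or (linear speed of round_block above 0.65 m/s and height (world z) of round_block_mid below 0.077 m and horizontal distance between round_block_mid and small_tray below 0.1 m and not (contact force between the fingers and round_block above 0.1 N))).
It also fails if it takes over 120 s, if anything falls off the work surface, if the arm or the gripper's body presses on something with over 40 N, if the wrist force passes 120 N, or if a joint passes its speed limit or range.

## Working session

There is one attempt and no reset: what is moved stays moved. The work goes in short steps, Python scripts to look and compute and a tool call to move; the robot and the scene stay as the last step left them, time stands still between calls to the robot, and variables do not carry over. Pictures are saved under pics/ and viewed, at most 14 in all, crops included, and the job is handed in when it is done.

Besides the shell and the picture viewer there is one more tool, called after ">>>" in YAML: its name, and indented under it one key for each argument. jog_arm: Moves the arm, as the interface text tells. Shift numbers are shares of 3 cm and turn numbers shares of 0.1 rad, none past 1 either way. Its arguments: {"type":"object","properties":{"grip":{"type":"array"},"delta_pos":{"type":"array"},"yaw":{"type":"array"},"squeeze":{"type":"number"}},"required":["grip","delta_pos","yaw"]}

```bash
mkdir -p pics; cat > h.py <<'E'
import numpy as np, cv2
from plant import manip, viewer
from scipy.spatial.transform import Rotation as R
def rot(o):
    o=np.array(o,float)
    if o.shape==(3,3): return o
    if o.shape==(4,): return R.from_quat(o).as_matrix()
    return R.from_euler('xyz',o,degrees=True).as_matrix()
def snap(n,f=None):
    s=viewer.snapshot(n)
    if f: cv2.imwrite('pics/'+f,s['img'][...,::-1])
    return s
def cloud(s):
    d=s['depth'];K=np.array(s['intrinsics']);v,u=np.indices(d.shape)
    p=np.stack([(u-K[0,2])/K[0,0]*d,(v-K[1,2])/K[1,1]*d,d],-1)
    return p@rot(s['orientation']).T+np.array(s['position'])
def ray(s,u,v,z):
    K=np.array(s['intrinsics']);r=rot(s['orientation'])@np.array([(u-K[0,2])/K[0,0],(v-K[1,2])/K[1,1],1])
    p=np.array(s['position']);return p+r*(z-p[2])/r[2]
E
python3 - <<'E'
from h import *
import pickle
for n in('top','scene'):
    s=snap(n,n+'0.png');pickle.dump(s,open(n+'0.pkl','wb'));print(n,s['position'],s['orientation'],s['intrinsics'])
print(manip.get_state(), manip.grip_point_offset)
E
```

```text
top [0.48439809 0.0160775  1.05285039] [-1.75915824e+02 -1.54664216e-01 -8.86128993e+01] [[518.64849682   0.         323.42657755]
 [  0.         518.64849682 236.85595383]
 [  0.           0.           1.        ]]
scene [0.81184179 0.40232938 0.74887404] [-144.65753566   -0.26900375  148.16514138] [[506.25710921   0.         318.27009718]
 [  0.         506.25710921 247.79633058]
 [  0.           0.           1.        ]]
{'clock': 0.1, 'joint_pos': array([-7.15611598e+01,  8.64775526e+00,  8.23867144e+01, -9.51156976e-05,
        8.90283383e+01, -7.67712686e+00]), 'qd': array([ 0.09239017, -0.04532138, -0.03099017, -0.04548685,  0.00397054,
        0.06557453]), 'joint_torque': array([ 1.18581054e-03, -7.14384556e+01, -5.71796608e+01, -2.81317407e-04,
        7.16707946e-03, -9.16177981e-06]), 'tcp_pos': array([ 0.25302522, -0.51609209,  0.2307619 ]), 'tcp_rot': array([-1.79937742e+02, -8.29629118e-03,  2.61159642e+01]), 'wrist_force': array([-0.2498111 ,  0.83242875,  0.03721595]), 'torque': array([-0.005728  , -0.0109398 , -0.00150572]), 'grasp_force': 0.0, 'opening': 0.08519807946663446} 0.0187
```

View pics/top0.png

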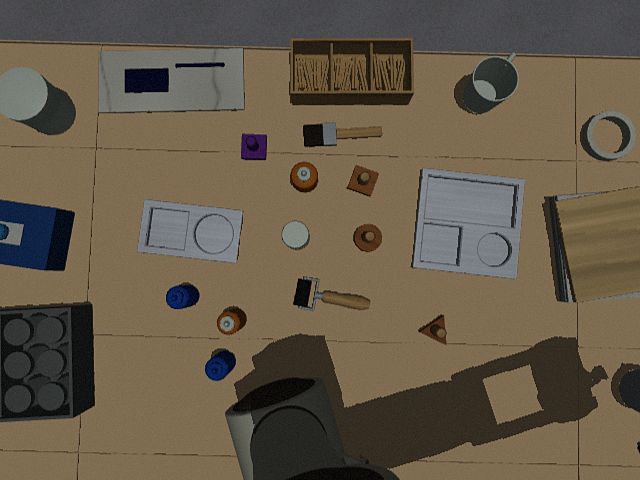

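View pics/scene0.png

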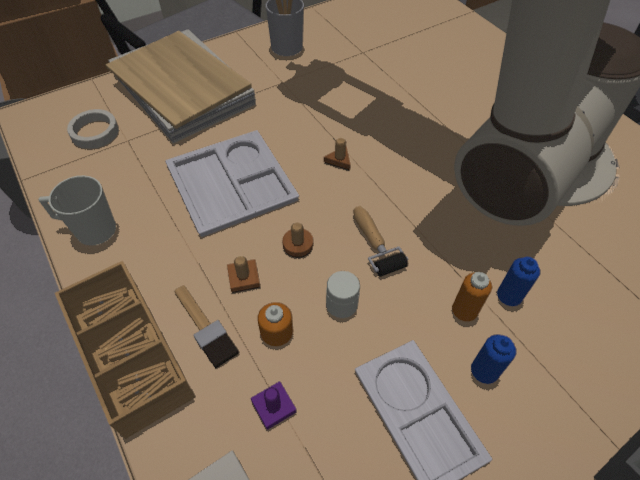

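The top view shows the small tray at (190,231), the big tray at (470,223), the slim bottle at (229,321) between blue ones, and the squat bottle at (304,177). The square block is at (363,180), the round block at (368,238) and the roller at (333,295). The scene view agrees.

```bash
cat > m.py <<'E'
from h import *
import pickle
S={n:pickle.load(open(n+'0.pkl','rb')) for n in('top','scene')}
C={n:cloud(S[n]) for n in S}
t=S['top'];c=C['top'];hsv=cv2.cvtColor(t['img'],cv2.COLOR_RGB2HSV)
print('table z',np.median(c[330:345,400:410,2]))
for n,(u,v) in dict(small=(190,231),big=(470,223)).items():
    m=np.zeros((480,640),np.uint8);w=75
    m[v-w:v+w,u-w:u+w]=((hsv[...,1]<70)&(hsv[...,2]>80))[v-w:v+w,u-w:u+w]*255
    cs=[k for k in cv2.findContours(m,0,2)[0] if cv2.contourArea(k)>2000]
    k=min(cs,key=lambda k:abs(k.mean((0,1))-[u,v]).sum())
    P=np.array([ray(t,*q,0.016)[:2] for q in k[:,0]]).astype(np.float32)
    r=cv2.minAreaRect(P*1000);print(n,r)
def blob(n,ctr,rad,zlo,zhi):
    p=C[n];m=(np.hypot(p[...,0]-ctr[0],p[...,1]-ctr[1])<rad)&(p[...,2]>zlo)&(p[...,2]<zhi)&(S[n]['depth']>0)
    return p[m]
for n,(u,v,z,h) in dict(slim=(229,321,.1,.11),squat=(304,177,.07,.076),sq=(363,178,.05,.058),rd=(370,236,.05,.058),tri=(440,331,.05,.058),jar=(295,235,.066,.066),blue1=(181,296,.1,.11),blue2=(217,368,.1,.11)).items():
    q=ray(t,u,v,z)[:2];o=[n,q.round(3)]
    for cam in S:
        for lo,hi in((h-.008,h+.006),(.022,h-.01)):
            b=blob(cam,q,.04,lo,hi)
            o+=[len(b), np.round(((b.min(0)+b.max(0))/2)[:2],3) if len(b) else None,np.round(np.ptp(b,axis=0)[:2],3) if len(b) else None]
    print(*o)
# square body contour at z .018
for n,(u,v) in dict(sq=(363,180)).items():
    for cam in S:
        b=blob(cam,ray(t,u,v,.03)[:2],.05,.012,.022)
        print(n,cam,len(b),cv2.minAreaRect((b[:,:2]*1000).astype(np.float32)))
q=ray(t,333,295,.02)[:2]
for cam in S:
    b=blob(cam,q,.11,.01,.04);b=b[:,:3]
    r=cv2.minAreaRect((b[:,:2]*1000).astype(np.float32));print('roller',cam,len(b),r,b[:,2].max(),cv2.boxPoints(r).round())
E
python3 m.py
```

```text
table z -8.666817332803056e-05
small ((564.3209228515625, 283.5584411621094), (200.45018005371094, 107.767822265625), 84.88328552246094)
big ((593.9223022460938, -276.57672119140625), (208.0704803466797, 203.94395446777344), 85.04145812988281)
slim [0.395 0.183] 68 [0.39  0.187] [0.023 0.024] 432 [0.391 0.187] [0.043 0.043] 51 [0.389 0.191] [0.017 0.013] 1029 [0.389 0.19 ] [0.044 0.043]
squat [0.669 0.055] 60 [0.677 0.057] [0.02  0.023] 529 [0.677 0.056] [0.054 0.051] 50 [0.676 0.058] [0.015 0.017] 990 [0.674 0.059] [0.054 0.054]
sq [ 0.673 -0.059] 97 [ 0.676 -0.061] [0.02 0.02] 31 [ 0.675 -0.058] [0.045 0.034] 123 [ 0.673 -0.059] [0.021 0.022] 115 [ 0.673 -0.056] [0.021 0.017]
rd [ 0.56  -0.075] 98 [ 0.561 -0.074] [0.021 0.021] 23 [ 0.567 -0.073] [0.035 0.046] 109 [ 0.557 -0.071] [0.022 0.019] 110 [ 0.559 -0.069] [0.02  0.017]
tri [ 0.381 -0.212] 107 [ 0.378 -0.212] [0.021 0.021] 38 [ 0.372 -0.215] [0.035 0.028] 79 [ 0.377 -0.209] [0.02  0.019] 108 [ 0.378 -0.208] [0.019 0.017]
jar [0.557 0.069] 590 [0.56 0.07] [0.052 0.05 ] 35 [0.551 0.064] [0.036 0.042] 798 [0.557 0.072] [0.053 0.
[... 236 characters left out ...]
93 [0.307 0.205] [0.044 0.043] 44 [0.306 0.207] [0.011 0.015] 1061 [0.305 0.208] [0.045 0.044]
sq top 481 ((675.97998046875, -61.79518127441406), (49.89637756347656, 50.62451171875), 71.08200073242188)
sq scene 570 ((673.0470581054688, -59.34217834472656), (51.734893798828125, 50.01586151123047), 71.64283752441406)
roller top 1178 ((472.3627014160156, 0.8483657836914062), (125.39602661132812, 148.87850952148438), 6.932513236999512) 0.03306531757866571 [[401.  67.]
 [419. -81.]
 [544. -65.]
 [526.  82.]]
roller scene 1341 ((476.8106689453125, -0.6194534301757812), (129.779541015625, 153.5982666015625), 2.564457893371582) 0.03019764161955485 [[409.  73.]
 [415. -80.]
 [545. -74.]
 [538.  79.]]
```

```bash
cat > r.py <<'E'
from m import *
from scipy.ndimage import label
print('-----')
for cam in S:
    p=C[cam];m=(p[...,0]>.38)&(p[...,0]<.53)&(p[...,1]>-.1)&(p[...,1]<.1)&(p[...,2]>.008)&(p[...,2]<.04)
    L,n=label(m);i=np.bincount(L[L>0]).argmax();b=p[L==i]
    r=cv2.minAreaRect((b[:,:2]*1000).astype(np.float32));print(cam,len(b),r,b[:,2].max())
    h=b[b[:,1]<.01]; hr=cv2.minAreaRect((h[:,:2]*1000).astype(np.float32));print(' handle',hr)
    b=C[cam]; 
    for nm,o,w,l in(('small',(.563,.285),.07,.12),('big',(.593,-.276),.13,.13)):
        m=(abs(b[...,0]-o[0])<w)&(abs(b[...,1]-o[1])<l)&(b[...,2]>.012)&(b[...,2]<.02)
        print(nm,cv2.minAreaRect((b[m][:,:2]*1000).astype(np.float32)))
E
python3 r.py | sed '1,/-----/d'
```

```text
top 1165 ((438.4924011230469, -5.246528625488281), (148.52574157714844, 63.847564697265625), 81.3648910522461) 0.03306531757866571
 handle ((433.77288818359375, -33.97025680541992), (90.20226287841797, 27.88816261291504), 82.7392807006836)
small ((565.154052734375, 283.64227294921875), (201.55050659179688, 106.98147583007812), 84.85517120361328)
big ((595.1775512695312, -276.6292724609375), (209.3553924560547, 203.12884521484375), 85.01345825195312)
scene 1311 ((438.11529541015625, -3.8495101928710938), (151.8914031982422, 64.32894134521484), 84.16597747802734) 0.03019764161955485
 handle ((430.9244384765625, -33.789955139160156), (90.50617218017578, 27.051740646362305), 82.47140502929688)
small ((561.6940307617188, 285.10711669921875), (201.10675048828125, 107.83512115478516), 84.821533203125)
big ((591.6307373046875, -274.83453369140625), (213.15011596679688, 202.87875366210938), 85.06826782226562)
```

>>> jog_arm:
  grip: [60, 60, 60, 60, 60, 60, 60, 60, 60, 60, 60, 60]
  delta_pos:
    - [0.34, 0.95, 0]
    - [0.34, 0.95, 0]
    - [0.34, 0.95, 0]
    - [0.34, 0.95, 0]
    - [0.34, 0.95, 0]
    - [0.34, 0.95, 0]
    - [0.34, 0.95, 0]
    - [0.34, 0.95, 0]
    - [0.34, 0.95, 0]
    - [0.34, 0.95, 0]
    - [0.34, 0.95, 0]
    - [0.34, 0.95, 0]
  yaw: [0.55, 0.55, 0.55, 0.55, 0.55, 0.55, 0.55, 0.55, 0.55, 0.55, 0.55, 0.55]
  squeeze: 40

```text
clock: 1.1
tcp_pos: [0.3755, -0.1728, 0.2312]
tcp_rot: [-180.0, -0.0, 64.1]
wrist_force: [0.2, 0.5, 1.0]
opening: 0.0599
grasp_force: 0.0
```

>>> jog_arm:
  grip: [60, 60, 60, 60, 60, 60, 60, 60]
  delta_pos:
    - [0.34, 0.95, -0.4]
    - [0.34, 0.95, -0.4]
    - [0.34, 0.95, -0.4]
    - [0.34, 0.95, -0.4]
    - [0.34, 0.95, -0.4]
    - [0.34, 0.95, -0.4]
    - [0, 0, 0]
    - [0, 0, 0]
  yaw: [0.55, 0.55, 0.55, 0.55, 0.55, 0.55, 0, 0]

```text
clock: 1.77
tcp_pos: [0.4364, -0.002, 0.1585]
tcp_rot: [-179.9, -0.0, 83.0]
wrist_force: [-1.2, -0.2, 0.2]
opening: 0.0601
grasp_force: 0.0
```

>>> jog_arm:
  grip: [60, 60, 60, 60, 60, 60, 60, 60, 60, 28, 20, 20]
  delta_pos:
    - [0, -0.1, -0.8]
    - [0, 0, -0.8]
    - [0, 0, -0.8]
    - [0, 0, -0.8]
    - [0, 0, -0.8]
    - [0, 0, -0.6]
    - [0, 0, -0.3]
    - [0, 0, -0.2]
    - [0, 0, 0]
    - [0, 0, 0]
    - [0, 0, 0]
    - [0, 0, 0]
  yaw: [-0.09, 0, 0, 0, 0, 0, 0, 0, 0, 0, 0, 0]

```text
clock: 2.77
tcp_pos: [0.4372, -0.0064, 0.0072]
tcp_rot: [179.9, 0.0, 82.3]
wrist_force: [-0.6, -0.6, 0.1]
opening: 0.024
grasp_force: 0.4
```

>>> jog_arm:
  grip: [15, 15, 15, 15, 15, 15, 15, 15, 15, 15, 15]
  delta_pos:
    - [0, 0, 0]
    - [0, 0, 0]
    - [0, 0, 0]
    - [0, 0, 0.2]
    - [0, 0, 0.4]
    - [0, 0, 0.6]
    - [0, 0, 0.6]
    - [0, 0, 0.6]
    - [0, 0, 0.6]
    - [0, 0, 0.3]
    - [0, 0, 0]
  yaw: [0, 0, 0, 0, 0, 0, 0, 0, 0, 0, 0]

```text
clock: 3.68
tcp_pos: [0.4376, -0.0064, 0.1074]
tcp_rot: [179.8, 0.0, 82.3]
wrist_force: [0.1, -0.2, -0.9]
opening: 0.0223
grasp_force: 41.7
```

```bash
python3 -c "
from h import *
s=snap('scene','a1.png');print(manip.get_state()['wrist_force'])"
```

```text
[-0.71001981 -0.13080462 -1.75343123]
```

View pics/a1.png

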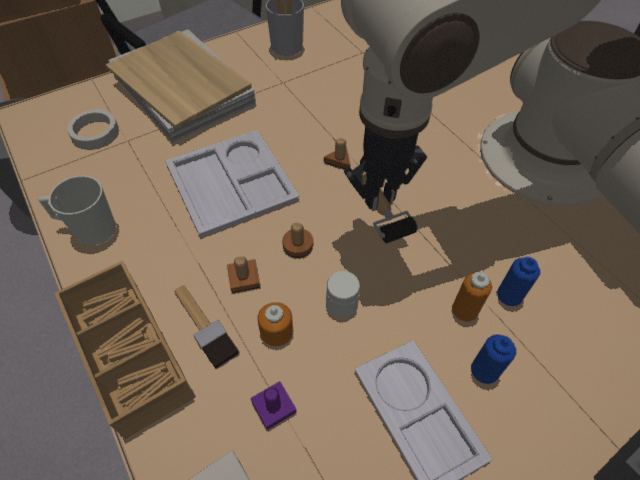

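>>> jog_arm:
  grip: [15, 15, 15, 15, 15, 15, 15, 15, 15, 15, 15, 15]
  delta_pos:
    - [0.66, -0.92, 0]
    - [0.66, -0.92, 0]
    - [0.66, -0.92, 0]
    - [0.66, -0.92, 0]
    - [0.66, -0.92, 0]
    - [0.66, -0.92, 0]
    - [0.66, -0.92, 0]
    - [0.66, -0.92, 0]
    - [0.66, -0.92, 0]
    - [0.66, -0.92, 0]
    - [0, 0, 0]
    - [0, 0, 0]
  yaw: [0.05, 0.05, 0.05, 0.05, 0.05, 0.05, 0.05, 0.05, 0.05, 0, 0, 0]

```text
clock: 4.73
tcp_pos: [0.6344, -0.2832, 0.1024]
tcp_rot: [-179.8, -0.1, 84.8]
wrist_force: [-0.1, 0.3, -2.7]
opening: 0.0223
grasp_force: 42.0
```

```bash
python3 -c "
from h import *
from scipy.ndimage import label
for n in('top','scene'):
    s=snap(n,'a2%s.png'%n);p=cloud(s);q=np.array([.637,-.281])
    m=(abs(p[...,0]-q[0])<.06)&(abs(p[...,1]-q[1])<.1)&(p[...,2]>.06)&(p[...,2]<.14)
    hs=cv2.cvtColor(s['img'],cv2.COLOR_RGB2HSV)
    w=m&(hs[...,0]>5)&(hs[...,0]<25)&(hs[...,1]>80);b=p[w]
    print(n,'wood',len(b),b.min(0).round(3),b.max(0).round(3)) 
    for a in np.arange(q[1]-.08,q[1]+.085,.02):
        k=p[m&(abs(p[...,1]-a)<.01)]
        if len(k)>3:print(round(a,3),len(k),np.percentile(k[:,2],[2,50,95]).round(3),np.median(k[:,0]).round(3))
print(manip.get_state()['tcp_pos'])
"
```

```text
top wood 34 [ 0.617 -0.234  0.111] [ 0.666 -0.208  0.125]
-0.261 34 [0.108 0.112 0.115] 0.641
-0.241 171 [0.107 0.111 0.119] 0.642
-0.221 376 [0.108 0.121 0.124] 0.641
-0.201 76 [0.106 0.114 0.12 ] 0.633
scene wood 339 [ 0.616 -0.338  0.103] [ 0.645 -0.257  0.138]
-0.341 13 [0.115 0.12  0.123] 0.62
-0.321 56 [0.116 0.121 0.124] 0.625
-0.301 94 [0.113 0.12  0.123] 0.629
-0.281 275 [0.107 0.12  0.137] 0.637
-0.261 183 [0.106 0.117 0.136] 0.632
-0.241 153 [0.103 0.11  0.115] 0.637
-0.221 283 [0.107 0.121 0.124] 0.644
-0.201 269 [0.101 0.113 0.121] 0.637
[ 0.63404611 -0.28165503  0.10373473]
```

View pics/a2scene.png

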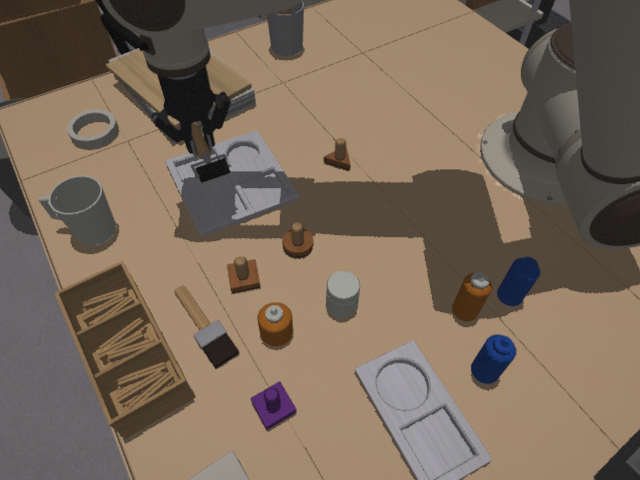

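>>> jog_arm:
  grip: [15, 15, 15, 15, 15, 15, 15, 15, 15, 15, 15, 15]
  delta_pos:
    - [0.1, 0, -0.3]
    - [0, 0, -0.5]
    - [0, 0, -0.5]
    - [0, 0, -0.5]
    - [0, 0, -0.5]
    - [0, 0, -0.3]
    - [0, 0, -0.2]
    - [0, 0, -0.15]
    - [0, 0, -0.1]
    - [0, 0, 0]
    - [0, 0, 0]
    - [0, 0, 0]
  yaw: [0, 0, 0, 0, 0, 0, 0, 0, 0, 0, 0, 0]

```text
clock: 5.83
tcp_pos: [0.638, -0.2824, 0.0145]
tcp_rot: [180.0, 0.0, 84.9]
wrist_force: [-0.0, -0.2, -2.2]
opening: 0.0222
grasp_force: 41.9
```

>>> jog_arm:
  grip: [15, 15, 15, 15, 15, 15]
  delta_pos:
    - [0, 0, -0.05]
    - [0, 0, -0.05]
    - [0, 0, -0.05]
    - [0, 0, 0]
    - [0, 0, 0]
    - [0, 0, 0]
  yaw: [0, 0, 0, 0, 0, 0]

```text
clock: 6.33
tcp_pos: [0.6377, -0.2824, 0.0094]
tcp_rot: [180.0, 0.0, 84.9]
wrist_force: [-0.4, -1.5, 2.6]
opening: 0.0229
grasp_force: 42.4
```

>>> jog_arm:
  grip: [28, 36, 45, 45, 45, 45, 45, 45, 45, 45]
  delta_pos:
    - [0, 0, 0]
    - [0, 0, 0]
    - [0, 0, 0]
    - [0, 0, 0]
    - [0, 0, 0.3]
    - [0, 0, 0.6]
    - [0, 0, 0.9]
    - [0, 0, 0.9]
    - [0, 0, 0.9]
    - [0, 0, 0.4]
  yaw: [0, 0, 0, 0, 0, 0, 0, 0, 0, 0]

```text
clock: 7.17
tcp_pos: [0.6386, -0.2828, 0.134]
tcp_rot: [179.8, 0.1, 84.9]
wrist_force: [0.8, -0.6, 0.7]
opening: 0.0451
grasp_force: 0.0
```

>>> jog_arm:
  grip: [50, 50, 50, 50, 50, 50, 50, 50, 50, 50]
  delta_pos:
    - [0.15, 0.93, 0]
    - [0.15, 0.93, 0]
    - [0.15, 0.93, 0]
    - [0.15, 0.93, 0]
    - [0.15, 0.93, 0]
    - [0.15, 0.93, 0]
    - [0.15, 0.93, 0]
    - [0.15, 0.93, 0]
    - [0, 0, 0]
    - [0, 0, 0]
  yaw: [0, 0, 0, 0, 0, 0, 0, 0, 0, 0]

```text
clock: 8.0
tcp_pos: [0.6737, -0.0577, 0.1292]
tcp_rot: [-180.0, -0.0, 85.0]
wrist_force: [0.3, 0.4, -0.0]
opening: 0.0502
grasp_force: 0.0
```

```bash
python3 -c "
from h import *
for n in('scene','top'):
    s=snap(n,'a3%s.png'%n);p=cloud(s)
    m=(abs(p[...,0]-.637)<.036)&(abs(p[...,1]+.281)<.083)&(p[...,2]>.012)&(p[...,2]<.04)
    b=p[m];r=cv2.minAreaRect((b[:,:2]*1000).astype(np.float32));print(n,len(b),r,np.percentile(b[:,2],95))
print(manip.get_state()['tcp_pos'])
"
```

```text
scene 17 ((670.5997924804688, -290.855224609375), (142.78695678710938, 4.690839767456055), 89.97198486328125) 0.019887380033133416
top 809 ((639.572509765625, -289.969970703125), (131.21591186523438, 60.79814529418945), 87.38823699951172) 0.030356142172341102
[ 0.67355856 -0.05958052  0.1291855 ]
```

View pics/a3scene.png

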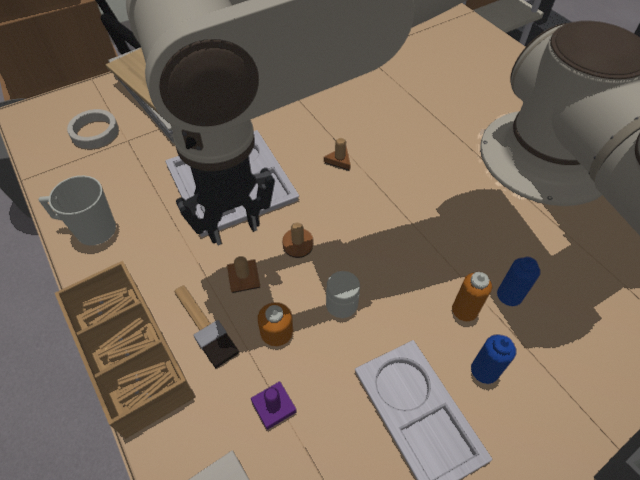

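>>> jog_arm:
  grip: [50, 50, 50, 50, 50, 50, 50, 25, 15, 12, 12, 12]
  delta_pos:
    - [0, 0, -0.5]
    - [0, 0, -0.8]
    - [0, 0, -0.8]
    - [0, 0, -0.7]
    - [0, 0, -0.4]
    - [0, 0, -0.2]
    - [0, 0, 0]
    - [0, 0, 0]
    - [0, 0, 0]
    - [0, 0, 0]
    - [0, 0, 0]
    - [0, 0, 0]
  yaw: [0, 0, 0, 0, 0, 0, 0, 0, 0, 0, 0, 0]

```text
clock: 9.1
tcp_pos: [0.6744, -0.0593, 0.0288]
tcp_rot: [179.9, 0.0, 84.9]
wrist_force: [-0.2, -1.5, 6.0]
opening: 0.0207
grasp_force: 39.3
```

>>> jog_arm:
  grip: [12, 12, 12, 12, 12, 12, 12, 12, 12]
  delta_pos:
    - [0, 0, 0]
    - [0, 0, 0.1]
    - [0, 0, 0.4]
    - [0, 0, 0.7]
    - [0, 0, 0.7]
    - [0, 0, 0.7]
    - [0, 0, 0.4]
    - [0, 0, 0]
    - [0, 0, 0]
  yaw: [0, 0, 0, 0, 0, 0, 0, 0, 0]

```text
clock: 9.85
tcp_pos: [0.6738, -0.0591, 0.1176]
tcp_rot: [180.0, 0.0, 84.9]
wrist_force: [-0.3, -0.6, -2.2]
opening: 0.0206
grasp_force: 39.3
```

>>> jog_arm:
  grip: [12, 12, 12, 12, 12, 12, 12, 12, 12, 12]
  delta_pos:
    - [-0.52, -0.67, 0]
    - [-0.52, -0.67, 0]
    - [-0.52, -0.67, 0]
    - [-0.52, -0.67, 0]
    - [-0.52, -0.67, 0]
    - [-0.52, -0.67, 0]
    - [-0.52, -0.67, 0]
    - [-0.52, -0.67, 0]
    - [0, 0, 0]
    - [0, 0, 0]
  yaw: [0.3, 0.3, 0.3, 0.3, 0.3, 0.3, 0.3, 0.3, 0, 0]

```text
clock: 10.68
tcp_pos: [0.5478, -0.2205, 0.116]
tcp_rot: [-179.9, -0.1, 98.5]
wrist_force: [-0.1, -0.1, -1.0]
opening: 0.0207
grasp_force: 39.4
```

```bash
python3 -c "
from h import *
for n in('scene','top'):
    s=snap(n,'a4%s.png'%n);p=cloud(s)
    m=(abs(p[...,0]-.637)<.036)&(abs(p[...,1]+.281)<.083)&(p[...,2]>.012)&(p[...,2]<.04)
    b=p[m];r=cv2.minAreaRect((b[:,:2]*1000).astype(np.float32));print(n,len(b),r,np.percentile(b[:,2],95))
print(manip.get_state()['tcp_pos'])
"
```

```text
scene 1048 ((640.2883911132812, -282.53173828125), (160.2598114013672, 65.01897430419922), 89.92976379394531) 0.02976169860152331
top 460 ((636.956298828125, -225.60549926757812), (42.30015182495117, 78.05830383300781), 80.75038146972656) 0.031286468393444095
[ 0.54881821 -0.21940465  0.11638624]
```

View pics/a4scene.png

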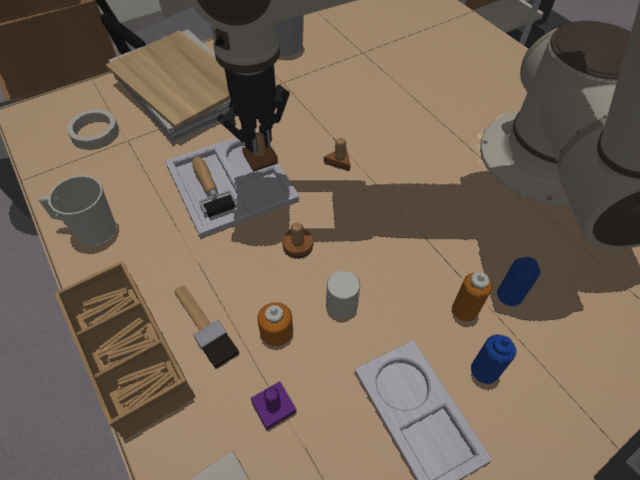

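>>> jog_arm:
  grip: [12, 12, 12, 12, 12, 12, 12, 12, 12, 12]
  delta_pos:
    - [0.04, 0, -0.4]
    - [0, 0, -0.6]
    - [0, 0, -0.6]
    - [0, 0, -0.5]
    - [0, 0, -0.3]
    - [0, 0, -0.2]
    - [0, 0, -0.1]
    - [0, 0, -0.05]
    - [0, 0, 0]
    - [0, 0, 0]
  yaw: [0, 0, 0, 0, 0, 0, 0, 0, 0, 0]

```text
clock: 11.62
tcp_pos: [0.5504, -0.22, 0.0354]
tcp_rot: [180.0, 0.0, 98.7]
wrist_force: [0.5, 0.4, -1.9]
opening: 0.0206
grasp_force: 39.4
```

>>> jog_arm:
  grip: [12, 12, 12, 12, 12, 12]
  delta_pos:
    - [0, 0, -0.05]
    - [0, 0, -0.05]
    - [0, 0, -0.05]
    - [0, 0, 0]
    - [0, 0, 0]
    - [0, 0, 0]
  yaw: [0, 0, 0, 0, 0, 0]

```text
clock: 12.12
tcp_pos: [0.5503, -0.22, 0.0308]
tcp_rot: [180.0, 0.0, 98.6]
wrist_force: [-1.0, 1.0, 5.2]
opening: 0.0202
grasp_force: 40.1
```

>>> jog_arm:
  grip: [25, 32, 40, 40, 40, 40, 40, 40, 40, 40, 40]
  delta_pos:
    - [0, 0, 0]
    - [0, 0, 0]
    - [0, 0, 0]
    - [0, 0, 0.2]
    - [0, 0, 0.4]
    - [0, 0, 0.7]
    - [0, 0, 0.9]
    - [0, 0, 0.9]
    - [0, 0, 0.9]
    - [0, 0, 0.7]
    - [0, 0, 0]
  yaw: [0, 0, 0, 0, 0, 0, 0, 0, 0, 0, 0]

```text
clock: 13.03
tcp_pos: [0.5515, -0.2206, 0.1774]
tcp_rot: [179.7, 0.3, 98.7]
wrist_force: [1.1, 0.4, -0.2]
opening: 0.04
grasp_force: 0.0
```

>>> jog_arm:
  grip: [60, 60, 60, 60, 60, 60, 60, 60, 60, 60, 60, 60]
  delta_pos:
    - [-0.38, 0.97, 0]
    - [-0.38, 0.97, 0]
    - [-0.38, 0.97, 0]
    - [-0.38, 0.97, 0]
    - [-0.38, 0.97, 0]
    - [-0.38, 0.97, 0]
    - [-0.38, 0.97, 0]
    - [-0.38, 0.97, 0]
    - [-0.38, 0.97, 0]
    - [-0.38, 0.97, 0]
    - [-0.38, 0.97, 0]
    - [-0.38, 0.97, 0]
  yaw: [0, 0, 0, 0, 0, 0, 0, 0, 0, 0, 0, 0]

```text
clock: 14.03
tcp_pos: [0.4124, 0.1305, 0.1721]
tcp_rot: [179.9, 0.0, 98.6]
wrist_force: [1.1, 0.6, 0.5]
opening: 0.06
grasp_force: 0.0
```

>>> jog_arm:
  grip: [62, 62, 62, 62, 62]
  delta_pos:
    - [-0.38, 0.97, 0]
    - [-0.38, 0.97, 0]
    - [0, 0, 0]
    - [0, 0, 0]
    - [0, 0, 0]
  yaw: [0, 0, 0, 0, 0]

```text
clock: 14.45
tcp_pos: [0.3906, 0.1874, 0.1717]
tcp_rot: [180.0, 0.0, 98.7]
wrist_force: [0.0, -0.1, -0.7]
opening: 0.0617
grasp_force: 0.0
```

```bash
python3 -c "
from h import *
s=snap('top','a5top.png');p=cloud(s)
for q in((.550,-.22),):
    m=(np.hypot(p[...,0]-q[0],p[...,1]-q[1])<.045)&(p[...,2]>.04)&(p[...,2]<.07);b=p[m];print(len(b),((b.min(0)+b.max(0))/2).round(3),np.ptp(b,axis=0),b[:,2].max())
s=snap('scene');p=cloud(s)
m=(np.hypot(p[...,0]-.389,p[...,1]-.19)<.04)&(p[...,2]>.02)&(p[...,2]<.112);b=p[m];print(len(b),((b.min(0)+b.max(0))/2).round(3))
print(manip.get_state()['tcp_pos'])
"
```

```text
120 [ 0.552 -0.222  0.052] [0.01975116 0.02194398 0.02330482] 0.06355004633115013
1164 [0.389 0.19  0.065]
[0.39082073 0.18679037 0.17149196]
```

View pics/a5top.png

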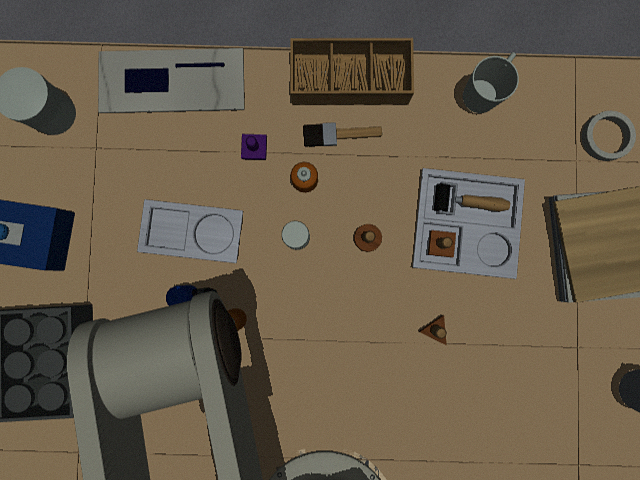

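The big tray now holds the roller at about (470,202) and the square block at (441,243), both in their wells. Next is the slim bottle.

>>> jog_arm:
  grip: [62, 62, 62, 62, 62, 62, 62, 62, 62, 50, 46, 42]
  delta_pos:
    - [0, 0.05, -0.5]
    - [0, 0, -0.7]
    - [0, 0, -0.7]
    - [0, 0, -0.7]
    - [0, 0, -0.7]
    - [0, 0, -0.5]
    - [0, 0, -0.3]
    - [0, 0, -0.05]
    - [0, 0, 0]
    - [0, 0, 0]
    - [0, 0, 0]
    - [0, 0, 0]
  yaw: [0, 0, 0, 0, 0, 0, 0, 0, 0, 0, 0, 0]

```text
clock: 15.55
tcp_pos: [0.391, 0.1891, 0.0478]
tcp_rot: [179.9, -0.0, 98.6]
wrist_force: [-1.6, -0.9, 5.2]
opening: 0.0427
grasp_force: 39.6
```

>>> jog_arm:
  grip: [38, 34, 34, 34, 34, 34, 34, 34, 34, 34, 34, 34]
  delta_pos:
    - [0, 0, 0]
    - [0, 0, 0]
    - [0, 0, 0]
    - [0, 0, 0]
    - [0, 0, 0.1]
    - [0, 0, 0.3]
    - [0, 0, 0.5]
    - [0, 0, 0.7]
    - [0, 0, 0.7]
    - [0, 0, 0.5]
    - [0, 0, 0.2]
    - [0, 0, 0]
  yaw: [0, 0, 0, 0, 0, 0, 0, 0, 0, 0, 0, 0]

```text
clock: 16.55
tcp_pos: [0.3911, 0.1892, 0.1385]
tcp_rot: [179.8, -0.0, 98.7]
wrist_force: [0.1, -0.4, -1.5]
opening: 0.0434
grasp_force: 40.9
```

>>> jog_arm:
  grip: [34, 34, 34, 34, 34, 34, 34, 34, 34, 34, 34, 34]
  delta_pos:
    - [0.14, -0.47, 0]
    - [0.28, -0.95, 0]
    - [0.28, -0.95, 0]
    - [0.28, -0.95, 0]
    - [0.28, -0.95, 0]
    - [0.28, -0.95, 0]
    - [0.28, -0.95, 0]
    - [0.28, -0.95, 0]
    - [0.28, -0.95, 0]
    - [0.28, -0.95, 0]
    - [0.28, -0.95, 0]
    - [0.28, -0.95, 0]
  yaw: [0, 0, 0, 0, 0, 0, 0, 0, 0, 0, 0, 0]

```text
clock: 17.55
tcp_pos: [0.4868, -0.14, 0.1357]
tcp_rot: [-179.9, -0.0, 98.6]
wrist_force: [0.3, 1.0, -0.8]
opening: 0.043
grasp_force: 40.9
```

>>> jog_arm:
  grip: [34, 34, 34, 34, 34, 34, 34, 34, 34, 34]
  delta_pos:
    - [0.28, -0.95, 0]
    - [0.28, -0.95, 0]
    - [0.28, -0.95, 0]
    - [0.28, -0.95, 0]
    - [0.28, -0.95, 0]
    - [0.28, -0.95, 0]
    - [0.14, -0.47, 0]
    - [0, 0, 0]
    - [0, 0, 0]
    - [0, 0, 0]
  yaw: [0, 0, 0, 0, 0, 0, 0, 0, 0, 0]

```text
clock: 18.38
tcp_pos: [0.5413, -0.323, 0.1358]
tcp_rot: [-179.9, -0.1, 98.7]
wrist_force: [-1.0, 0.7, -1.9]
opening: 0.0429
grasp_force: 40.9
```

```bash
python3 -c "
from h import *
s=snap('scene','a6.png');print(manip.get_state()['tcp_pos'])
cv2.imwrite('pics/a6c.png',cv2.resize(s['img'][80:300,100:400,::-1],None,fx=2,fy=2))
"
```

```text
[ 0.5414161  -0.32277149  0.13624281]
```

View pics/a6c.png

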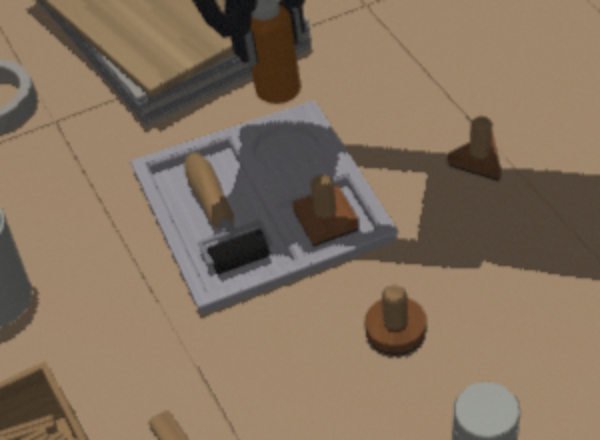

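The crop shows the roller and square block seated, with the slim bottle held upright above the round well. I'm lowering it now.

>>> jog_arm:
  grip: [34, 34, 34, 34, 34, 34, 34, 34, 34, 34]
  delta_pos:
    - [0, -0.12, -0.3]
    - [0, 0, -0.6]
    - [0, 0, -0.6]
    - [0, 0, -0.6]
    - [0, 0, -0.3]
    - [0, 0, -0.2]
    - [0, 0, -0.1]
    - [0, 0, 0]
    - [0, 0, 0]
    - [0, 0, 0]
  yaw: [0, 0, 0, 0, 0, 0, 0, 0, 0, 0]

```text
clock: 19.27
tcp_pos: [0.542, -0.3275, 0.0567]
tcp_rot: [180.0, 0.1, 98.7]
wrist_force: [-0.0, -0.4, -0.2]
opening: 0.0427
grasp_force: 40.9
```

>>> jog_arm:
  grip: [34, 34, 34, 34, 34]
  delta_pos:
    - [0, 0, -0.05]
    - [0, 0, -0.05]
    - [0, 0, 0]
    - [0, 0, 0]
    - [0, 0, 0]
  yaw: [0, 0, 0, 0, 0]

```text
clock: 19.68
tcp_pos: [0.5417, -0.3273, 0.0528]
tcp_rot: [-180.0, -0.0, 98.7]
wrist_force: [0.7, -0.2, -1.2]
opening: 0.043
grasp_force: 40.9
```

>>> jog_arm:
  grip: [34, 34, 34, 34, 34, 34]
  delta_pos:
    - [0, 0, -0.05]
    - [0, 0, -0.04]
    - [0, 0, -0.03]
    - [0, 0, 0]
    - [0, 0, 0]
    - [0, 0, 0]
  yaw: [0, 0, 0, 0, 0, 0]

```text
clock: 20.18
tcp_pos: [0.5417, -0.3275, 0.0498]
tcp_rot: [180.0, 0.0, 98.7]
wrist_force: [-3.1, 1.5, 8.4]
opening: 0.0431
grasp_force: 41.9
```

>>> jog_arm:
  grip: [45, 50, 55, 60, 62, 62, 62, 62, 62, 62, 62, 62]
  delta_pos:
    - [0, 0, 0]
    - [0, 0, 0]
    - [0, 0, 0]
    - [0, 0, 0]
    - [0, 0, 0]
    - [0, 0, 0.2]
    - [0, 0, 0.4]
    - [0, 0, 0.8]
    - [0, 0, 0.9]
    - [0, 0, 0.9]
    - [0, 0, 0.8]
    - [0, 0, 0]
  yaw: [0, 0, 0, 0, 0, 0, 0, 0, 0, 0, 0, 0]

```text
clock: 21.18
tcp_pos: [0.543, -0.3283, 0.1759]
tcp_rot: [179.7, 0.3, 98.7]
wrist_force: [-0.1, -0.8, -0.2]
opening: 0.0617
grasp_force: 0.0
```

>>> jog_arm:
  grip: [50, 50, 50, 50, 50, 50, 50, 50, 50, 50, 50, 50]
  delta_pos:
    - [0.06, 0.95, 0]
    - [0.06, 0.95, 0]
    - [0.06, 0.95, 0]
    - [0.06, 0.95, 0]
    - [0.06, 0.95, -0.2]
    - [0.06, 0.95, -0.2]
    - [0.06, 0.95, -0.2]
    - [0.06, 0.95, -0.2]
    - [0.06, 0.95, -0.2]
    - [0, 0, 0]
    - [0, 0, 0]
    - [0, 0, 0]
  yaw: [0, 0, 0, 0, 0, 0, 0, 0, 0, 0, 0, 0]

```text
clock: 22.18
tcp_pos: [0.5581, -0.071, 0.1399]
tcp_rot: [180.0, 0.0, 98.7]
wrist_force: [-0.2, 0.5, -0.4]
opening: 0.0503
grasp_force: 0.0
```

```bash
cat > chk.py <<'E'
from h import *
import sys
x,y,zl,zh=map(float,sys.argv[1:5])
for n in('scene','top'):
    p=cloud(snap(n))
    m=(np.hypot(p[...,0]-x,p[...,1]-y)<.04)&(p[...,2]>zl)&(p[...,2]<zh);b=p[m]
    if len(b): print(n,len(b),((b.min(0)+b.max(0))/2).round(4),np.ptp(b,axis=0).round(3),b[:,2].max().round(4))
print(manip.get_state()['tcp_pos'])
E
python3 chk.py .541 -.3265 .03 .13; python3 chk.py .559 -.0725 .04 .065
```

```text
scene 773 [ 0.5398 -0.3219  0.0716] [0.043 0.037 0.083] 0.1131
top 631 [ 0.542  -0.3283  0.073 ] [0.043 0.045 0.086] 0.1158
[ 0.55802729 -0.07163651  0.13971792]
scene 152 [ 0.5572 -0.07    0.0499] [0.021 0.019 0.019] 0.0596
[ 0.55794774 -0.07163997  0.13947672]
```

>>> jog_arm:
  grip: [50, 50, 50, 50, 50, 50, 50, 25, 15, 12, 12, 12]
  delta_pos:
    - [0, 0, -0.6]
    - [0, 0, -0.8]
    - [0, 0, -0.8]
    - [0, 0, -0.8]
    - [0, 0, -0.5]
    - [0, 0, -0.2]
    - [0, 0, 0]
    - [0, 0, 0]
    - [0, 0, 0]
    - [0, 0, 0]
    - [0, 0, 0]
    - [0, 0, 0]
  yaw: [0, 0, 0, 0, 0, 0, 0, 0, 0, 0, 0, 0]

```text
clock: 23.38
tcp_pos: [0.5586, -0.0711, 0.0296]
tcp_rot: [179.9, 0.1, 98.7]
wrist_force: [-1.8, -0.9, 6.7]
opening: 0.021
grasp_force: 39.5
```

>>> jog_arm:
  grip: [12, 12, 12, 12, 12, 12, 12, 12, 12, 12]
  delta_pos:
    - [0, 0, 0]
    - [0, 0, 0.1]
    - [0, 0, 0.4]
    - [0, 0, 0.8]
    - [0, 0, 0.8]
    - [0, 0, 0.8]
    - [0, 0, 0.6]
    - [0, 0, 0.3]
    - [0, 0, 0]
    - [0, 0, 0]
  yaw: [0, 0, 0, 0, 0, 0, 0, 0, 0, 0]

```text
clock: 24.22
tcp_pos: [0.5578, -0.0707, 0.1421]
tcp_rot: [180.0, 0.0, 98.7]
wrist_force: [0.2, -1.1, -2.0]
opening: 0.0206
grasp_force: 39.3
```

>>> jog_arm:
  grip: [12, 12, 12, 12, 12, 12, 12, 12, 12, 12, 12, 12]
  delta_pos:
    - [0.03, 0.95, 0]
    - [0.03, 0.95, 0]
    - [0.03, 0.95, 0]
    - [0.03, 0.95, 0]
    - [0.03, 0.95, 0]
    - [0.03, 0.95, 0]
    - [0.03, 0.95, 0]
    - [0.03, 0.95, 0]
    - [0.03, 0.95, 0]
    - [0.03, 0.95, 0]
    - [0, 0.95, 0]
    - [0, 0.95, 0]
  yaw: [0, 0, 0, 0, 0, 0, 0, 0, 0, 0, 0, 0]

```text
clock: 25.22
tcp_pos: [0.5661, 0.2725, 0.1403]
tcp_rot: [-179.9, 0.0, 98.7]
wrist_force: [-0.0, -0.4, -1.9]
opening: 0.0207
grasp_force: 39.3
```

>>> jog_arm:
  grip: [12, 12, 12, 12, 12]
  delta_pos:
    - [0, 0.95, 0]
    - [0, 0.95, 0]
    - [0, 0, 0]
    - [0, 0, 0]
    - [0, 0, 0]
  yaw: [0, 0, 0, 0, 0]

```text
clock: 25.63
tcp_pos: [0.5664, 0.3278, 0.1408]
tcp_rot: [-179.9, 0.0, 98.7]
wrist_force: [-0.8, 0.6, -1.0]
opening: 0.0208
grasp_force: 39.3
```

>>> jog_arm:
  grip: [12, 12, 12, 12, 12, 12, 12, 12, 12, 12, 12]
  delta_pos:
    - [0, 0.07, -0.4]
    - [0, 0, -0.7]
    - [0, 0, -0.7]
    - [0, 0, -0.7]
    - [0, 0, -0.5]
    - [0, 0, -0.3]
    - [0, 0, -0.1]
    - [0, 0, -0.06]
    - [0, 0, 0]
    - [0, 0, 0]
    - [0, 0, 0]
  yaw: [0, 0, 0, 0, 0, 0, 0, 0, 0, 0, 0]

```text
clock: 26.55
tcp_pos: [0.5673, 0.3305, 0.0393]
tcp_rot: [179.9, -0.0, 98.7]
wrist_force: [0.6, -0.1, -0.6]
opening: 0.0206
grasp_force: 39.4
```

>>> jog_arm:
  grip: [12, 12, 12, 12, 12]
  delta_pos:
    - [0, 0, -0.05]
    - [0, 0, -0.05]
    - [0, 0, 0]
    - [0, 0, 0]
    - [0, 0, 0]
  yaw: [0, 0, 0, 0, 0]

```text
clock: 26.97
tcp_pos: [0.5668, 0.3304, 0.0354]
tcp_rot: [-180.0, -0.0, 98.7]
wrist_force: [0.6, 0.4, -0.4]
opening: 0.0205
grasp_force: 39.4
```

>>> jog_arm:
  grip: [12, 12, 12, 12, 12, 12]
  delta_pos:
    - [0, 0, -0.05]
    - [0, 0, -0.05]
    - [0, 0, -0.03]
    - [0, 0, 0]
    - [0, 0, 0]
    - [0, 0, 0]
  yaw: [0, 0, 0, 0, 0, 0]

```text
clock: 27.47
tcp_pos: [0.5669, 0.3304, 0.0317]
tcp_rot: [-180.0, -0.0, 98.7]
wrist_force: [-1.9, -0.7, 4.8]
opening: 0.0205
grasp_force: 39.9
```

>>> jog_arm:
  grip: [25, 32, 40, 40, 40, 40, 40, 40, 40, 40, 40]
  delta_pos:
    - [0, 0, 0]
    - [0, 0, 0]
    - [0, 0, 0]
    - [0, 0, 0.2]
    - [0, 0, 0.4]
    - [0, 0, 0.7]
    - [0, 0, 0.8]
    - [0, 0, 0.8]
    - [0, 0, 0.8]
    - [0, 0, 0.3]
    - [0, 0, 0]
  yaw: [0, 0, 0, 0, 0, 0, 0, 0, 0, 0, 0]

```text
clock: 28.38
tcp_pos: [0.5678, 0.3307, 0.1549]
tcp_rot: [179.7, -0.1, 98.7]
wrist_force: [1.5, -1.4, -0.9]
opening: 0.0395
grasp_force: 0.0
```

>>> jog_arm:
  grip: [74, 74, 74, 74, 74, 74, 74, 74, 74, 74, 74, 74]
  delta_pos:
    - [0.36, -0.91, 0]
    - [0.36, -0.91, 0]
    - [0.36, -0.91, 0]
    - [0.36, -0.91, 0]
    - [0.36, -0.91, 0]
    - [0.36, -0.91, 0]
    - [0.36, -0.91, 0]
    - [0.36, -0.91, 0]
    - [0.36, -0.91, 0]
    - [0.36, -0.91, 0]
    - [0, 0, 0]
    - [0, 0, 0]
  yaw: [0, 0, 0, 0, 0, 0, 0, 0, 0, 0, 0, 0]

```text
clock: 29.38
tcp_pos: [0.6747, 0.0559, 0.1499]
tcp_rot: [-179.9, -0.0, 98.5]
wrist_force: [-0.5, 0.1, -0.1]
opening: 0.0741
grasp_force: 0.0
```

```bash
python3 chk.py .567 .33 .03 .08;python3 chk.py .6755 .0575 .02 .078
```

```text
scene 308 [0.5666 0.3296 0.0462] [0.022 0.021 0.032] 0.0623
top 141 [0.5687 0.3276 0.0475] [0.02  0.024 0.032] 0.0634
[0.67440171 0.05776169 0.1505015 ]
scene 1121 [0.674  0.059  0.0486] [0.054 0.054 0.057] 0.077
top 131 [0.6756 0.056  0.0437] [0.04  0.051 0.046] 0.0668
[0.6744703  0.05833462 0.15111184]
```

>>> jog_arm:
  grip: [74, 74, 74, 74, 74, 74, 74, 74, 62, 56, 50, 44]
  delta_pos:
    - [0, 0, -0.5]
    - [0, 0, -0.8]
    - [0, 0, -0.8]
    - [0, 0, -0.8]
    - [0, 0, -0.7]
    - [0, 0, -0.5]
    - [0, 0, -0.3]
    - [0, 0, 0]
    - [0, 0, 0]
    - [0, 0, 0]
    - [0, 0, 0]
    - [0, 0, 0]
  yaw: [0, 0, 0, 0, 0, 0, 0, 0, 0, 0, 0, 0]

```text
clock: 30.58
tcp_pos: [0.6756, 0.0575, 0.0212]
tcp_rot: [179.9, 0.0, 98.7]
wrist_force: [-1.4, 1.1, 6.8]
opening: 0.0526
grasp_force: 42.7
```

>>> jog_arm:
  grip: [44, 44, 44, 44, 44, 44, 44, 44, 44, 44]
  delta_pos:
    - [0, 0, 0]
    - [0, 0, 0]
    - [0, 0, 0.1]
    - [0, 0, 0.4]
    - [0, 0, 0.8]
    - [0, 0, 0.8]
    - [0, 0, 0.8]
    - [0, 0, 0.6]
    - [0, 0, 0.3]
    - [0, 0, 0]
  yaw: [0, 0, 0, 0, 0, 0, 0, 0, 0, 0]

```text
clock: 31.42
tcp_pos: [0.6757, 0.0573, 0.1366]
tcp_rot: [179.8, 0.0, 98.7]
wrist_force: [0.1, -0.4, -0.3]
opening: 0.0533
grasp_force: 42.3
```

```bash
python3 -c "
from h import *
s=snap('scene');cv2.imwrite('pics/a7c.png',cv2.resize(s['img'][150:450,100:500,::-1],None,fx=1.8,fy=1.8));print(manip.get_state()['tcp_pos'])"
```

```text
[0.67515309 0.05729105 0.13446075]
```

View pics/a7c.png

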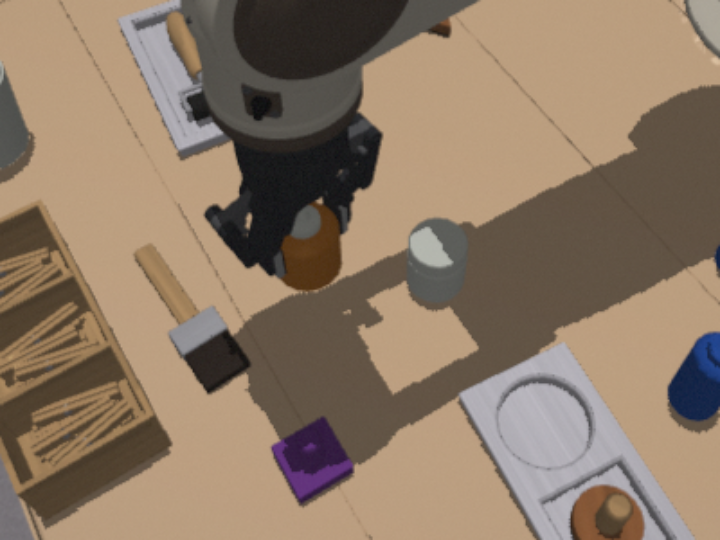

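The squat bottle is held upright and the round block sits in the small tray's square well (crop 610,515). I'm carrying the bottle over.

>>> jog_arm:
  grip: [44, 44, 44, 44, 44, 44, 44, 44, 44, 44, 44, 44]
  delta_pos:
    - [-0.24, 0.38, 0]
    - [-0.48, 0.75, 0]
    - [-0.48, 0.75, 0]
    - [-0.48, 0.75, 0]
    - [-0.48, 0.75, 0]
    - [-0.48, 0.75, 0]
    - [-0.48, 0.75, 0]
    - [-0.48, 0.75, 0]
    - [-0.25, 0.38, 0]
    - [0, 0, 0]
    - [0, 0, 0]
    - [0, 0, 0]
  yaw: [0, 0, 0, 0, 0, 0, 0, 0, 0, 0, 0, 0]

```text
clock: 32.47
tcp_pos: [0.5596, 0.237, 0.1329]
tcp_rot: [-180.0, 0.0, 98.6]
wrist_force: [0.7, -0.2, -1.3]
opening: 0.053
grasp_force: 42.3
```

>>> jog_arm:
  grip: [44, 44, 44, 44, 44, 44, 44, 44, 44, 44, 44]
  delta_pos:
    - [0, 0, -0.4]
    - [0, 0, -0.7]
    - [0, 0, -0.7]
    - [0, 0, -0.7]
    - [0, 0, -0.5]
    - [0, 0, -0.3]
    - [0, 0, -0.1]
    - [0, 0, -0.05]
    - [0, 0, 0]
    - [0, 0, 0]
    - [0, 0, 0]
  yaw: [0, 0, 0, 0, 0, 0, 0, 0, 0, 0, 0]

```text
clock: 33.38
tcp_pos: [0.5598, 0.2377, 0.0308]
tcp_rot: [179.9, -0.0, 98.6]
wrist_force: [0.2, -0.0, -1.0]
opening: 0.0527
grasp_force: 42.3
```

>>> jog_arm:
  grip: [44, 44, 44, 44, 44, 44, 44, 44]
  delta_pos:
    - [0, 0, -0.06]
    - [0, 0, -0.06]
    - [0, 0, -0.05]
    - [0, 0, -0.04]
    - [0, 0, -0.03]
    - [0, 0, 0]
    - [0, 0, 0]
    - [0, 0, 0]
  yaw: [0, 0, 0, 0, 0, 0, 0, 0]

```text
clock: 34.05
tcp_pos: [0.5594, 0.2377, 0.0232]
tcp_rot: [180.0, -0.0, 98.7]
wrist_force: [-3.6, -1.6, 6.3]
opening: 0.0526
grasp_force: 42.9
```

Contact is made. Next: release, lift, and back away so the cameras have a clear view.

>>> jog_arm:
  grip: [56, 60, 64, 68, 68, 68, 68, 68, 68, 68, 68, 68]
  delta_pos:
    - [0, 0, 0]
    - [0, 0, 0]
    - [0, 0, 0]
    - [0, 0, 0]
    - [0, 0, 0.2]
    - [0, 0, 0.4]
    - [0, 0, 0.8]
    - [0, 0, 0.9]
    - [0, 0, 0.9]
    - [0, 0, 0.9]
    - [0, 0, 0.9]
    - [0, 0, 0.5]
  yaw: [0, 0, 0, 0, 0, 0, 0, 0, 0, 0, 0, 0]

```text
clock: 35.05
tcp_pos: [0.56, 0.2378, 0.1925]
tcp_rot: [179.8, -0.0, 98.7]
wrist_force: [0.1, -0.8, -0.4]
opening: 0.068
grasp_force: 0.0
```

>>> jog_arm:
  grip: [68, 68, 68, 68, 68, 68, 68, 68, 68, 68, 68]
  delta_pos:
    - [-0.5, -0.8, 0.3]
    - [-0.5, -0.8, 0.3]
    - [-0.5, -0.8, 0]
    - [-0.5, -0.8, 0]
    - [-0.5, -0.8, 0]
    - [-0.5, -0.8, 0]
    - [-0.5, -0.8, 0]
    - [-0.5, -0.8, 0]
    - [-0.5, -0.8, 0]
    - [0, 0, 0]
    - [0, 0, 0]
  yaw: [0, 0, 0, 0, 0, 0, 0, 0, 0, 0, 0]

```text
clock: 35.97
tcp_pos: [0.4241, 0.0208, 0.2071]
tcp_rot: [179.9, 0.0, 98.5]
wrist_force: [0.3, 0.9, -0.6]
opening: 0.0679
grasp_force: 0.0
```

```bash
cat > fin.py <<'E'
from h import *
c,s_=np.cos(np.radians(-5)),np.sin(np.radians(-5))
for n in('top','scene'):
    s=snap(n,'fin_%s.png'%n);p=cloud(s)
    for nm,o,x,y,zl,zh in(('slim',(.5934,-.2757),-48,-55,.03,.13),('sq',(.5934,-.2757),-48,52,.03,.08),('squat',(.5634,.2844),0,-47,.025,.1),('rd',(.5634,.2844),0,46,.03,.08),('roller',(.5934,-.2757),44,0,.013,.05)):
        d=p-np.array([*o,0]);d=np.stack([c*d[...,0]+s_*d[...,1],-s_*d[...,0]+c*d[...,1],d[...,2]],-1)*1000
        q=np.array([x,y])
        m=(d[...,2]>zl*1000)&(d[...,2]<zh*1000)&((np.hypot(*(d[...,:2]-q).transpose(2,0,1))<45) if nm!='roller' else (abs(d[...,0]-44)<38)&(abs(d[...,1])<85))
        b=d[m]
        if len(b):print(n,nm,len(b),((b.min(0)+b.max(0))/2)[:2].round(1)-q,np.ptp(b,axis=0).round(0),np.percentile(b[:,2],98).round(1))
print(manip.get_state()['tcp_pos'])
E
python3 fin.py
```

```text
top slim 632 [ 1.5 -2.1] [44. 45. 84.] 109.2
top sq 131 [ 1.7 -2.2] [20. 22. 32.] 62.2
top squat 665 [ 2.1 -1.8] [53. 52. 54.] 74.0
top rd 142 [ 1.7 -3.1] [20. 22. 36.] 63.0
top roller 1146 [ 2.4 -1.7] [ 65. 150.  21.] 32.0
scene slim 765 [-1.5  5.5] [43. 35. 83.] 106.4
scene sq 180 [-0.8  0.7] [21. 21. 32.] 60.8
scene squat 1286 [-0.7  0.8] [54. 54. 53.] 73.5
scene rd 311 [-0.8 -0.8] [21. 21. 32.] 60.8
scene roller 1036 [-0.8  1.3] [ 64. 152.  19.] 30.2
[0.424702   0.02187801 0.20657427]
```

View pics/fin_scene.png

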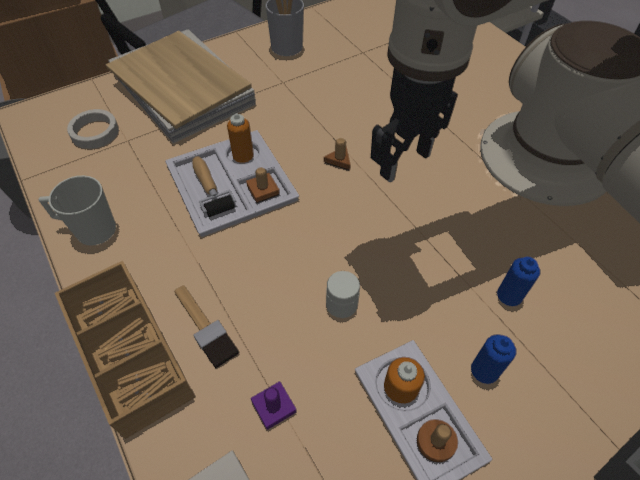

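View pics/fin_top.png

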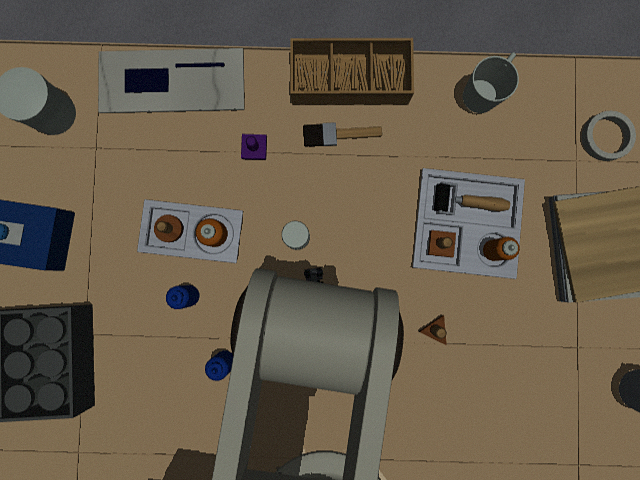

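Both views show all five items seated within about 3 mm of their well centres. The one exception is the slim bottle in the scene view, which reads 5.5 mm off because part of the bottle is hidden there. The jar, brush and triangular block haven't moved.

```bash
python3 -c "
from plant import manip
print(manip.finish_job())"
```

```text
the job is handed in; nothing more can be done
None
```

Both kits are made up and handed in at about 36 s of the 120 s; the last pictures showed all five items seated in their wells and the jar, brush and triangular block unmoved, but the judge gave no verdict.

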